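Set the decorating turntable to its marked angle

ROBOT

A 6-joint arm with a two-finger parallel gripper is mounted at the origin on a cart in front of the work surface, level with it; the furniture and walls round the work are solid. World frame = base frame: x ahead of the robot, y to its left, z up, the work surface at z = 0. Lengths are in m, angles in rad, forces in N, time in s.
With the tool pointing down it reaches from about 0.225 to 0.875 m from the base axis. Payload 3.4 kg.
Tool frame: the origin (TCP) lies between the finger pads; the fingertips stand 25 mm ahead of it and the grasp point (between the pads) lies 6 mm ahead of it (manip.tips_ahead is the distance from the TCP to the fingertips, in m); z points along the fingers, x is the direction in which the jaws open and shut, and the axes are right-handed (so a half turn about z gives the same grasp; the last joint's range is limited). The gripper opens to 85 mm and grips with 20 to 120 N. Pads are 22 mm wide; open, the fingers measure 114 mm over their backs; the gripper's body (76 mm by 85 mm) begins 54 mm behind the grasp point. The pads swing forward as they close: fully open they stand 13 mm farther back than shut.
Start: joints at [1.225, 0.276, 1.505, -0, 1.361, -0.121], TCP at [0.128, 0.561, 0.256] pointing down, gripper open.
Joint ranges: [-2.89, 2.89], [-0.75, 2.08], [0.22, 2.7], [-1.18, 4.32], [0.11, 2.71], [-2.7, 2.7]. Speed limits (rad/s): [2.57, 2.57, 3.14, 3.14, 3.14, 3.14].

INTERFACE

Orientations are given as a unit quaternion [w, x, y, z].
In Python, from rig import manip gives the robot as it stands. The module is installed in compiled form; this text tells all that it offers.
- The arm moves only by the tool send_rows, never from a script. Its argument "plan" is a list of rows, each an object with "linear": the shift along the tool's x, y, z in m, a list of three; "delta_rot": the turn, a rotation vector about the tool's x, y, z in degrees, a list of three; "fingers": the finger opening in m, from 0 to 0.0854. A call has 1 to 12 rows; each row shifts and turns the pose as measured when the row begins, along the tool's axes as they then stand; what a row does not reach is not made up. A row lasts 1/12 s, in which the tool goes at most 41.7 mm and 7.16 degrees, less where a joint would pass 70% of its speed; a pose out of reach is approached as far as the arm can. A call with a gripper value outside its range is refused whole. The fingers move at their own pace and stop on an object; "force" is the grip in N (left out, the last holds). Time passes only in rows, so rows that do not move let the fingers close. It gives the time, the measured TCP pose, the force and the opening at its end, in the units of the state.
- manip.get_state(): the state, without advancing time (a new reading comes with each control period).
- manip.get_image(name): name is "side" or "top" or "wrist"; returns the picture (480x640x3 uint8, red, green, blue); there is no depth.
- manip.camera_info(name): a dict with "K" (3x3 intrinsics, pixels), "dist" ([k1, k2, p1, p2, k3] as OpenCV has them; the pictures are not rectified), "rvec" (rotation vector, rad) and "tvec" (3), from world to camera coordinates, as OpenCV has them. Camera axes: x right, y down, z forward; pixel columns grow to the right and rows downward; lengths in m; the calibration is good to about 2 mm. A picture is of the moment at which its call begins: read the wrist's pose just before it. camera_info takes no time and is no camera call; for the wrist camera it gives the pose at the moment of the call.
- manip.sign_off(): hands the job in, once; it reports no verdict.
Trained networks look in the newest picture that a camera, given by its name, has taken for a name from the list of things; names that differ only in an ending like _2 or _b are one class to them, and where a whole thing is asked for, a point or a joint stands for the part that bears it (a point fixed in the world has none). Each returns a list of dicts, best first, with "p" (0 to 1); they miss things now and then, are a little off and sometimes report something else, mostly with a low value. They report only what shows in the picture. A call takes as long as a camera call.
- manip.find_in(thing, camera): "extent" ([left, top, right, bottom] in pixels, round what is visible of it).
- manip.masks_of(thing, camera): "pixels" (480x640 bool, what is visible of it) and "extent" ([left, top, right, bottom] in pixels, round what is visible of it).
The state is a dict: "clock": time; "qpos": joint angles; "qd": joint speeds; "effort": joint torques, N m; "position": TCP position; "ee_rot": TCP orientation; "contact_force": force on the tool from outside, world axes, zero at the start; "moment": the same for the moment, N m; "width": finger opening in m.
Only numpy, scipy, OpenCV 4.12 (cv2) and the standard library are available. Lean on these libraries where they do the work, as an engineer would, in place of code of your own. Each camera call takes 0.05 s, during which the arm holds its last target. There are 200 camera calls.

TASK

Turn the disc of the decorating turntable until its black index line lines up with the black line on the steel setting tab that is clipped to the scale ring. Turn it gently by pushing one of the two upright finger posts sideways with the fingertips, without gripping anything, and then move the hand clear. Leave the painted facade tile lying untouched in the middle of the disc, and do not disturb the things standing round the turntable.

Things in the scene. Friction and masses are not known exactly. Their poses are not given: they have to be found in the camera images.
- turntable: Round dark steel base of the turntable, fixed to the table, 216 mm across; its flat scale ring is 26 mm above the table. Origin at the centre of its underside, z up, the turning axis is its z axis. White scale lines every 10 degrees, every third one longer, lie on the front of the ring (its -x side, 70 degrees to either side of -x). The ring's own yaw differs from run to run.
- axis (a point): Centre of the disc's flat top, on the turning axis, 32 mm above the table.
- dial (a joint): Angle (rad) of the bare aluminium disc, 170 mm across, which turns on the base about the vertical axis; it grows counter-clockwise seen from above, with end stops at -2.4 and +2.4. At 0 the index line points along the base's -x. It starts between 0.9 and 1.5; the tab stands between -0.65 and 0.35, so the way to the tab is clockwise seen from above. It has no spring and stays where it is left: a friction of about 0.08 N m, that is about 1.3 N at a post.
- index_tip (a point): Outer end of the black index line (26 mm long, 3 mm wide, radial) on the disc's top, 86 mm from the axis, 32 mm above the table; turns with the disc.
- target_line (a point): Inner end of the black line (24 mm long, 3 mm wide, radial) on top of the setting tab, 86 mm from the axis: the place where the index tip must come. The frame's -x points outward along that line. The tab is a fixed small steel block, 16 mm wide with a 6 mm nose that points at the disc, lying on the ring from 87 to 113 mm from the axis, top 31 mm above the table.
- post_a (a point): Centre of the top of one finger post on the disc, 66 mm above the table, 62 mm from the axis; turns with the disc. Black round post, 12 mm thick (14 mm at the head, 18 mm at the foot), rising 34 mm above the disc's top. Seen from above it stands 90 degrees clockwise from the index line.
- post_b (a point): Centre of the top of the other finger post, alike, opposite post_a: 90 degrees counter-clockwise from the index line.
- facade: Painted plaster facade tile, 29 x 66 mm (its long side along its y) and up to 14 mm thick, lying loose on its back in the middle of the disc and turning with it; origin at the centre of its underside. Not to be touched.
- small_pot: Bystander: small clear paint pot with lid, light blue paint, 65 x 68 mm, 34 mm tall, to the left of the turntable; origin at the centre of its underside.
- clay_cross: Bystander: unpainted flat clay cross, 46 x 44 mm, 8 mm thick, to the right of the turntable; origin at the centre of its underside.
- facade_green: Bystander: painted facade tile, 29 x 62 mm, 12 mm thick, on the table to the right of the turntable; origin at the centre of its underside.
- plain_house: Bystander: unpainted plaster model house, 53 x 61 mm, 72 mm tall, on the left of the table; origin at the centre of its underside.
- spray_bottle: Bystander: spray bottle, 75 x 111 mm, 214 mm tall, on the left of the table; origin at the centre of its underside.

How it is judged:
By the outcome, as a careful person would: the job done as asked, in the order asked, and still so for the second after the job is handed in, with the robot touching nothing.
It also fails if it takes over 48 s, if anything falls off the work surface, if the arm or the gripper's body presses on something with over 40 N, if the wrist force passes 120 N, or if a joint passes its speed limit or range.

## Working session

There is one attempt and no reset: what is moved stays moved. The work goes in short steps, Python scripts to look and compute and a tool call to move; the robot and the scene stay as the last step left them, time stands still between calls to the robot, and variables do not carry over. Pictures are saved under pics/ and viewed, about 8 in all and at most 12, crops included, and the job is handed in when it is done.

Besides the shell and the picture viewer there is one more tool, called after "Request:" as a command line: name --argument value ..., lists and objects as JSON in quotes. send_rows: Moves the arm, as the interface text tells. Its arguments: {"type":"object","properties":{"plan":{"type":"array","items":{"type":"object","properties":{"linear":{"type":"array","items":{"type":"number"}},"delta_rot":{"type":"array","items":{"type":"number"}},"fingers":{"type":"number"}}}},"force":{"type":"number"}},"required":["plan"]}

```bash
mkdir -p pics
python3 - <<'E'
from rig import manip
import cv2,numpy as np
s=manip.get_state(); print({k:np.round(v,3).tolist() for k,v in s.items()}, manip.tips_ahead)
for n in("top","side"):
    im=manip.get_image(n); cv2.imwrite(f"pics/{n}0.png",im[...,::-1])
    c=manip.camera_info(n);print(n,c)
for t in("turntable","dial","post_a","facade","plain_house","spray_bottle","small_pot"):
    manip.get_image("top") if 0 else None
    print(t,[(np.round(d["extent"]).tolist(),round(d["p"],2)) for d in manip.find_in(t,"top")][:3])
E
```

```text
{'clock': 0.0, 'qpos': [1.225, 0.277, 1.506, -0.0, 1.361, -0.121], 'qd': [0.001, -0.001, 0.0, 0.0, -0.001, 0.001], 'effort': [-0.001, -41.677, -24.581, -0.0, 0.011, 0.0], 'position': [0.128, 0.56, 0.255], 'ee_rot': [0.0, 0.782, 0.623, -0.001], 'contact_force': [0.191, -0.863, -0.487], 'moment': [0.013, 0.025, 0.057], 'width': 0.085} 0.025
top {'K': array([[592.05996522,   0.        , 315.57000844],
       [  0.        , 592.05996522, 239.94516711],
       [  0.        ,   0.        ,   1.        ]]), 'dist': array([0.03984432, 0.        , 0.        , 0.        , 0.        ]), 'rvec': array([ 2.16321041, -2.2125845 ,  0.07611674]), 'tvec': array([0.20332906, 0.51904207, 1.1823776 ])}
side {'K': array([[434.26113063,   0.        , 326.54179127],
       [  0.        , 434.26113063, 236.97521378],
       [  0.        ,   0.        ,   1.        ]]), 'dist': array([-0.03738016,  0.        ,  0.        ,  0.        ,  0.        ]), 'rvec': array([ 0.51964161, -2.35214935,  1.59963593]), 'tvec': array([0.52436162, 0.08700943, 0.9460327 ])}
turntable [([311.0, 202.0, 422.0, 312.0], 0.56)]
dial [([325.0, 216.0, 407.0, 297.0], 0.56)]
post_a [([330.0, 215.0, 412.0, 298.0], 0.96)]
facade [([351.0, 245.0, 387.0, 267.0], 0.59)]
plain_house [([147.0, 260.0, 187.0, 290.0], 0.77)]
spray_bottle [([108.0, 206.0, 199.0, 249.0], 0.72)]
small_pot [([273.0, 233.0, 305.0, 269.0], 0.55)]
```

View pics/top0.png

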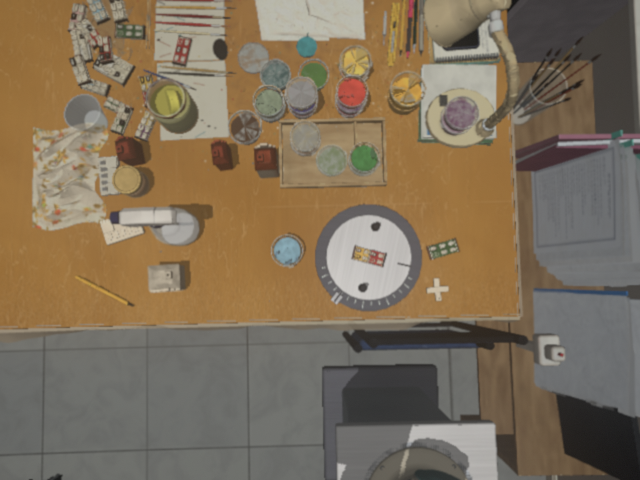

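View pics/side0.png

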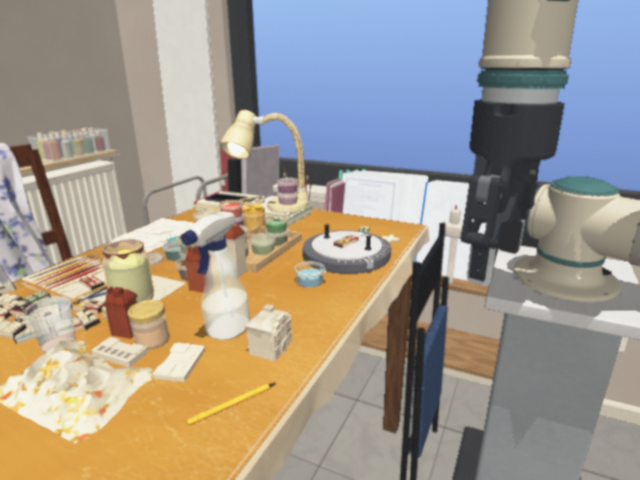

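The top view shows the turntable at about (369,257), the index line at (403,265), the tab at (336,297) and the posts at (375,226) and (362,287). The pot is on its left, and the cross and green tile are on its right. Next I'll rectify this view onto the disc plane.

```bash
cat > h.py <<'E'
from rig import manip
import cv2,numpy as np
def pose(n):
    c=manip.camera_info(n);R=cv2.Rodrigues(c["rvec"])[0];return c["K"],c["dist"],R,c["tvec"]
def ray(n,uv,z):
    K,d,R,t=pose(n);p=cv2.undistortPoints(np.float64(uv).reshape(-1,1,2),K,d)[:,0]
    D=np.c_[p,np.ones(len(p))]@R; C=-R.T@t
    return C+D*((z-C[2])/D[:,2])[:,None]
def proj(n,P):
    c=manip.camera_info(n);return cv2.projectPoints(np.float64(P).reshape(-1,1,3),c["rvec"],c["tvec"],c["K"],c["dist"])[0][:,0]
def warp(n,im,cx,cy,half,z,px=600):
    # image up = +x, left=+y
    g=np.linspace(half,-half,px);X,Y=np.meshgrid(cx+g,cy+g,indexing="ij")
    uv=proj(n,np.stack([X,Y,np.full_like(X,z)],-1).reshape(-1,3)).reshape(px,px,2).astype(np.float32)
    return cv2.remap(im,uv[...,0],uv[...,1],cv2.INTER_CUBIC)
E
python3 - <<'E'
from h import *
im=cv2.imread("pics/top0.png")
print("base,tcp px",proj("top",[[0,0,0],[.128,.56,.255]]).round())
print("cam",-pose("top")[2].T@pose("top")[3])
m=[manip.masks_of(t,"top") for t in("turntable","dial")]
for k in m:
    if k:
        p=k[0]["pixels"];print(k[0]["extent"],p.sum())
ext=m[0][0]["extent"];c=[(ext[0]+ext[2])/2,(ext[1]+ext[3])/2]
P=ray("top",[c],.026)[0];print(P)
P=ray("top",[[369,257]],.026)[0];print(P)
np.save("c.npy",P)
cv2.imwrite("pics/w0.png",warp("top",im,P[0],P[1],.15,.032))
for uv,z in(((375,226),.066),((362,287),.066),((288,250),.034),((444,247),.012),((438,289),.008),((164,277),.07),((172,225),.1)):print(uv,ray("top",[uv],z)[0].round(3))
E
```

```text
base,tcp px [[418. 502.]
 [ 85. 488.]]
cam [0.44258192 0.19491044 1.21445269]
[313.7, 202.0, 423.6, 310.3] 8410
[324.7, 217.3, 407.7, 302.6] 5223
[0.48791612 0.08578423 0.026     ]
[0.48619408 0.0851314  0.026     ]
(375, 226) [0.545 0.075 0.066]
(362, 287) [0.427 0.104 0.066]
(288, 250) [0.504 0.247 0.034]
(444, 247) [ 0.504 -0.069  0.012]
(438, 289) [ 0.419 -0.054  0.008]
(164, 277) [0.455 0.485 0.07 ]
(172, 225) [0.552 0.462 0.1  ]
```

View pics/w0.png

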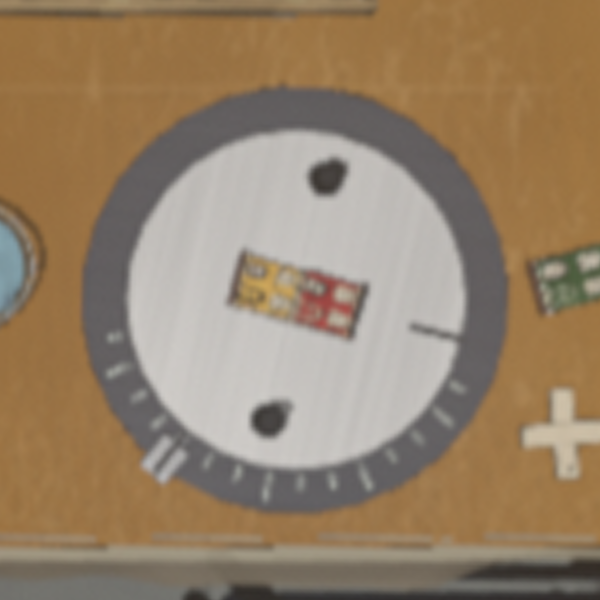

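Turn needed is about 116° clockwise. I'll push post_b (the far post) from its left side, because that path stays away from the chair and the table edge. The current yaw (77°) already puts the tool's x tangential there.

Request:
send_rows --plan '[{"linear":[-0.0215,0.032,0],"delta_rot":[0,0,0],"fingers":0},{"linear":[-0.0215,0.032,0],"delta_rot":[0,0,0],"fingers":0},{"linear":[-0.0215,0.032,0],"delta_rot":[0,0,0],"fingers":0},{"linear":[-0.0215,0.032,0],"delta_rot":[0,0,0],"fingers":0},{"linear":[-0.0215,0.032,0],"delta_rot":[0,0,0],"fingers":0},{"linear":[-0.0215,0.032,0],"delta_rot":[0,0,0],"fingers":0},{"linear":[-0.0215,0.032,0],"delta_rot":[0,0,0],"fingers":0},{"linear":[-0.0215,0.032,0],"delta_rot":[0,0,0],"fingers":0},{"linear":[-0.0215,0.032,0],"delta_rot":[0,0,0],"fingers":0},{"linear":[-0.0215,0.032,0],"delta_rot":[0,0,0],"fingers":0},{"linear":[-0.0215,0.032,0],"delta_rot":[0,0,0],"fingers":0},{"linear":[-0.0215,0.032,0],"delta_rot":[0,0,0],"fingers":0}]'

```text
clock: 1.55
position: [0.4543, 0.2178, 0.2558]
ee_rot: [-0.003, 0.777, 0.629, 0.004]
contact_force: [0.8, 0.5, 0.3]
width: 0.0002
```

Request:
send_rows --plan '[{"linear":[-0.0175,0.025,0],"delta_rot":[0,0,0],"fingers":0},{"linear":[-0.0175,0.025,0],"delta_rot":[0,0,0],"fingers":0},{"linear":[-0.0175,0.025,0],"delta_rot":[0,0,0],"fingers":0},{"linear":[-0.0175,0.025,0],"delta_rot":[0,0,0],"fingers":0},{"linear":[-0.0175,0.025,0],"delta_rot":[0,0,0],"fingers":0},{"linear":[0,0,0],"delta_rot":[0,0,0],"fingers":0},{"linear":[0,0,0],"delta_rot":[0,0,0],"fingers":0}]'

```text
clock: 2.13
position: [0.569, 0.0918, 0.2555]
ee_rot: [0.0, 0.78, 0.625, 0.006]
contact_force: [0.1, 0.8, 0.3]
width: 0.0002
```

Run:
```python
from h import *
s=manip.get_state();print(s["position"].round(4),s["ee_rot"],s["qpos"].round(3))
im=manip.get_image("wrist");cv2.imwrite("pics/wr1.png",im[...,::-1])
K,d,R,t=pose("wrist");print("cam",-R.T@t,R[2])
w=warp("wrist",im,.487,.087,.13,.032)
t=manip.get_image("top");w2=warp("top",t,.487,.087,.13,.032)
cv2.imwrite("pics/p1.png",np.hstack([cv2.resize(w,(400,400)),cv2.resize(w2,(400,400))])[...,::-1])
```

```text
[0.569  0.0918 0.2555] [7.59324111e-05 7.80410616e-01 6.25241382e-01 5.69902128e-03] [ 0.035  0.273  1.511  0.007  1.348 -1.317]
cam [0.50292424 0.10446152 0.37127699] [ 0.26519619 -0.05083232 -0.9628536 ]
```

View pics/p1.png

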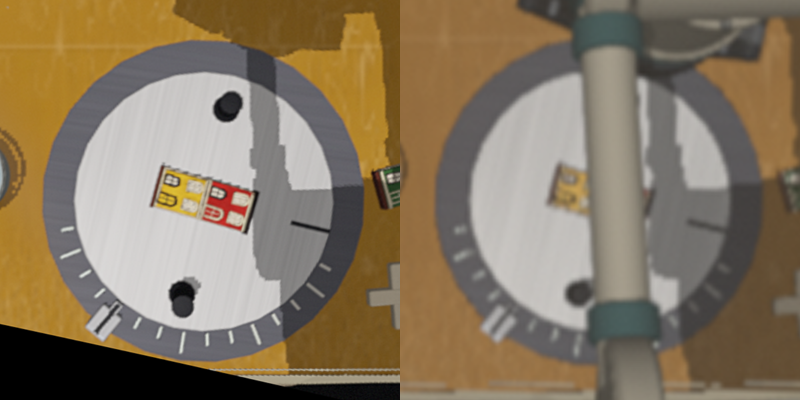

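The wrist view is clear: axis at (.4857,.0854), index at 13.0° and tab line at about 129.3° on screen, so the turn is about 116.3°. Post_b is where I expected it. Going down beside it now.

Request:
send_rows --plan '[{"linear":[0.009,-0.0153,0.0],"delta_rot":[0,0,0],"fingers":0},{"linear":[0,0,0.035],"delta_rot":[0,0,0],"fingers":0},{"linear":[0,0,0.035],"delta_rot":[0,0,0],"fingers":0},{"linear":[0,0,0.035],"delta_rot":[0,0,0],"fingers":0},{"linear":[0,0,0.03],"delta_rot":[0,0,0],"fingers":0},{"linear":[0,0,0.02],"delta_rot":[0,0,0],"fingers":0},{"linear":[0,0,0],"delta_rot":[0,0,0],"fingers":0}]'

```text
clock: 2.82
position: [0.5488, 0.1187, 0.1013]
ee_rot: [0.0, 0.777, 0.63, 0.01]
contact_force: [-0.9, -0.1, -0.8]
width: 0.0002
```

Request:
send_rows --plan '[{"linear":[-0.013,0.01,0],"delta_rot":[0.7,-0.9,0],"fingers":0},{"linear":[0,0,0],"delta_rot":[0,0,0],"fingers":0},{"linear":[0,0,0],"delta_rot":[0,0,0],"fingers":0}]'

```text
clock: 3.07
position: [0.5514, 0.1085, 0.1026]
ee_rot: [-0.002, 0.775, 0.632, -0.001]
contact_force: [-0.6, 0.7, 0.8]
width: -0.0
```

Request:
send_rows --plan '[{"linear":[0,0.0055,0.008],"delta_rot":[0,0,0],"fingers":0},{"linear":[0,0,0.012],"delta_rot":[0,0,0],"fingers":0},{"linear":[0,0,0.011],"delta_rot":[0,0,0],"fingers":0},{"linear":[0,0,0],"delta_rot":[0,0,0],"fingers":0}]'

```text
clock: 3.4
position: [0.5591, 0.111, 0.0757]
ee_rot: [0.001, 0.774, 0.633, 0.004]
contact_force: [-0.3, -0.0, 0.2]
width: -0.0001
```

```bash
cat > fit.py <<'E'
from h import *
A=np.array([.4857,.0854])
s=manip.get_state();p=s["position"];q=s["ee_rot"];d=p[:2]-A
yaw=np.degrees(2*np.arctan2(q[2],q[1]))
print("t",s["clock"],"pos",p.round(4),"yaw %.1f"%yaw,"ang %.1f rad %.1f"%(np.degrees(np.arctan2(d[1],d[0])),1e3*np.hypot(*d)),"q",q.round(3),"F",s["contact_force"].round(1))
E
python3 fit.py
python3 - <<'E'
from h import *
im=manip.get_image("wrist")
w=warp("wrist",im,.4857,.0854,.13,.032,400)
cv2.imwrite("pics/p2.png",np.hstack([cv2.resize(im,(400,300)),w[:300]])[...,::-1])
E
```

```text
t 3.4 pos [0.5591 0.111  0.0757] yaw 78.5 ang 19.2 rad 77.8 q [0.001 0.774 0.633 0.004] F [-0.3 -0.   0.2]
```

View pics/p2.png

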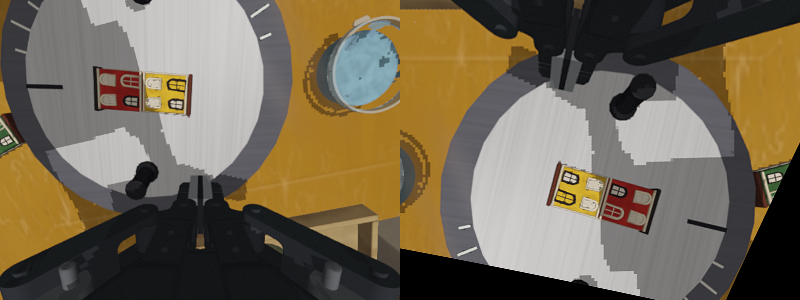

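Request:
send_rows --plan '[{"linear":[-0.005,0,0.003],"delta_rot":[0.3,-0.3,0],"fingers":0},{"linear":[-0.005,0,0.002],"delta_rot":[0,0,0],"fingers":0},{"linear":[-0.004,0,0],"delta_rot":[0,0,0],"fingers":0},{"linear":[-0.003,0,0],"delta_rot":[0,0,0],"fingers":0},{"linear":[0,0,0],"delta_rot":[0,0,0],"fingers":0}]'

```text
clock: 3.87
position: [0.5576, 0.0935, 0.0739]
ee_rot: [0.002, 0.774, 0.633, 0.003]
contact_force: [-1.4, 0.2, -0.4]
width: -0.0001
```

```bash
python3 fit.py
```

```text
t 3.8667 pos [0.5576 0.0935 0.0739] yaw 78.6 ang 6.4 rad 72.3 q [0.002 0.774 0.633 0.003] F [-1.4  0.2 -0.4]
```

Request:
send_rows --plan '[{"linear":[-0.0035,-0.002,0.001],"delta_rot":[0,0,0],"fingers":0},{"linear":[-0.0035,0.001,0],"delta_rot":[0,0,3],"fingers":0},{"linear":[-0.0035,0.001,0],"delta_rot":[0,0,3],"fingers":0},{"linear":[-0.0035,0.001,0],"delta_rot":[0,0,3],"fingers":0},{"linear":[-0.0035,0.001,0],"delta_rot":[0,0,3],"fingers":0},{"linear":[-0.0035,0.001,0],"delta_rot":[0,0,3],"fingers":0},{"linear":[-0.0035,0.001,0],"delta_rot":[0,0,3],"fingers":0},{"linear":[-0.0035,0.001,0],"delta_rot":[0,0,3],"fingers":0},{"linear":[0,0,0],"delta_rot":[0,0,0],"fingers":0}]'

```text
clock: 4.62
position: [0.5526, 0.0649, 0.0736]
ee_rot: [-0.0, 0.882, 0.471, 0.007]
contact_force: [0.0, -0.3, 0.1]
width: 0.0004
```

```bash
python3 fit.py
python3 - <<'E'
from h import *
im=manip.get_image("wrist")
w=warp("wrist",im,.4857,.0854,.13,.032,400)
cv2.imwrite("pics/p3.png",np.hstack([cv2.resize(im,(400,300)),w[:300]])[...,::-1])
E
```

```text
t 4.6167 pos [0.5526 0.0649 0.0736] yaw 56.3 ang -17.0 rad 70.0 q [-0.     0.882  0.471  0.007] F [ 0.  -0.3  0.1]
```

View pics/p3.png

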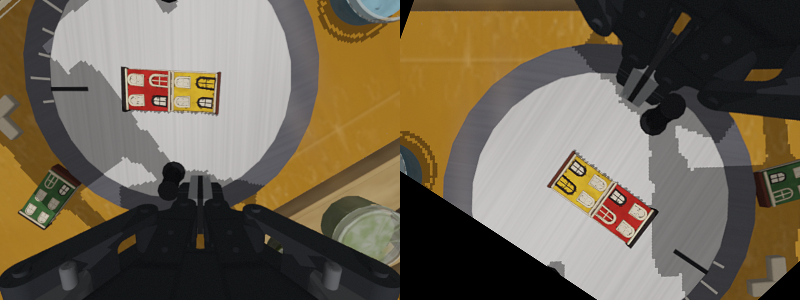

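Request:
send_rows --plan '[{"linear":[-0.0035,0.0008,0],"delta_rot":[0.05,-0.1,3],"fingers":0},{"linear":[-0.0035,0.0008,0],"delta_rot":[0.05,-0.1,3],"fingers":0},{"linear":[-0.0035,0.0008,0],"delta_rot":[0.05,-0.1,3],"fingers":0},{"linear":[-0.0035,0.0008,0],"delta_rot":[0.05,-0.1,3],"fingers":0},{"linear":[-0.0035,0.0008,0],"delta_rot":[0.05,-0.1,3],"fingers":0},{"linear":[-0.0035,0.0008,0],"delta_rot":[0.05,-0.1,3],"fingers":0},{"linear":[-0.0035,0.0008,0],"delta_rot":[0.05,-0.1,3],"fingers":0},{"linear":[-0.0035,0.0008,0],"delta_rot":[0.05,-0.1,3],"fingers":0},{"linear":[-0.0035,0.0008,0],"delta_rot":[0.05,-0.1,3],"fingers":0},{"linear":[-0.0035,0.0008,0],"delta_rot":[0.05,-0.1,3],"fingers":0},{"linear":[0,0,0],"delta_rot":[0,0,0],"fingers":0}]'

```text
clock: 5.58
position: [0.5376, 0.0373, 0.0746]
ee_rot: [-0.002, 0.975, 0.223, 0.004]
contact_force: [0.2, -0.6, 0.3]
width: -0.0001
```

```bash
python3 fit.py
```

```text
t 5.5833 pos [0.5376 0.0373 0.0746] yaw 25.7 ang -42.8 rad 70.7 q [-0.002  0.975  0.223  0.004] F [ 0.2 -0.6  0.3]
```

Request:
send_rows --plan '[{"linear":[-0.0042,0.0003,0.0002],"delta_rot":[0,-0.1,2.8],"fingers":0},{"linear":[-0.0042,0.0003,0.0002],"delta_rot":[0,-0.1,2.8],"fingers":0},{"linear":[-0.0042,0.0003,0.0002],"delta_rot":[0,-0.1,2.8],"fingers":0},{"linear":[-0.0042,0.0003,0.0002],"delta_rot":[0,-0.1,2.8],"fingers":0},{"linear":[-0.0042,0.0005,0.0002],"delta_rot":[0,-0.1,2.8],"fingers":0},{"linear":[-0.0042,0.0005,0.0002],"delta_rot":[0,-0.1,2.8],"fingers":0},{"linear":[-0.0042,0.0005,0.0002],"delta_rot":[0,-0.1,2.8],"fingers":0},{"linear":[-0.0042,0.0005,0.0002],"delta_rot":[0,-0.1,2.8],"fingers":0},{"linear":[-0.0042,0.0005,0.0002],"delta_rot":[0,-0.1,2.8],"fingers":0},{"linear":[-0.0042,0.0005,0.0002],"delta_rot":[0,-0.1,2.8],"fingers":0},{"linear":[0,0,0],"delta_rot":[0,0,0],"fingers":0}]'

```text
clock: 6.5
position: [0.5096, 0.0214, 0.0759]
ee_rot: [0.002, 1.0, -0.017, 0.009]
contact_force: [0.3, 0.6, -0.3]
width: 0.0003
```

```bash
python3 fit.py
```

```text
t 6.5 pos [0.5096 0.0214 0.0759] yaw -1.9 ang -69.5 rad 68.3 q [ 0.002  1.    -0.017  0.009] F [ 0.3  0.6 -0.3]
```

Request:
send_rows --plan '[{"linear":[-0.0042,0.0006,0.0006],"delta_rot":[0,-0.15,2.8],"fingers":0},{"linear":[-0.0042,0.0006,0.0006],"delta_rot":[0,-0.15,2.8],"fingers":0},{"linear":[-0.0042,0.0006,0.0006],"delta_rot":[0,-0.15,2.8],"fingers":0},{"linear":[-0.0042,0.0006,0.0006],"delta_rot":[0,-0.15,2.8],"fingers":0},{"linear":[-0.0042,0.0006,0.0006],"delta_rot":[0,-0.15,2.8],"fingers":0},{"linear":[-0.0042,0.0006,0.0006],"delta_rot":[0,-0.15,2.8],"fingers":0},{"linear":[-0.0042,0.0006,0.0006],"delta_rot":[0,-0.15,2.8],"fingers":0},{"linear":[-0.0042,0.0006,0.0006],"delta_rot":[0,-0.15,2.8],"fingers":0},{"linear":[0,0,0],"delta_rot":[0,0,0],"fingers":0}]'

```text
clock: 7.25
position: [0.4851, 0.0212, 0.0743]
ee_rot: [0.001, 0.979, -0.204, 0.009]
contact_force: [-0.4, 0.8, 0.1]
width: 0.0002
```

```bash
python3 fit.py
python3 - <<'E'
from h import *
im=manip.get_image("wrist"); t=manip.get_image("top")
w=warp("top",t,.4857,.0854,.13,.032,400)
cv2.imwrite("pics/p4.png",np.hstack([cv2.resize(im,(400,300)),w[100:]])[...,::-1])
cv2.imwrite("pics/p4w.png",im[...,::-1])
E
```

```text
t 7.25 pos [0.4851 0.0212 0.0743] yaw -23.6 ang -90.5 rad 64.2 q [ 0.001  0.979 -0.204  0.009] F [-0.4  0.8  0.1]
```

View pics/p4.png

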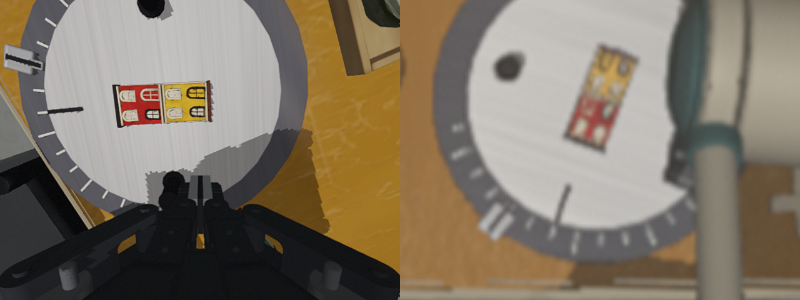

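Both lines are in the wrist view (index at 50–85,110 and tab at 22,60, half scale). I'll measure the gap numerically with a polar unwrap.

```bash
cat > ang.py <<'E'
from h import *
import sys
exec(open("fit.py").read().split("\n",1)[1])
from scipy.ndimage import gaussian_filter1d
def polar(n,im,r,z,th):
    T,Rr=np.meshgrid(np.radians(th),r*1e-3,indexing="ij")
    uv=proj(n,np.stack([A[0]+Rr*np.cos(T),A[1]+Rr*np.sin(T),np.full_like(T,z)],-1).reshape(-1,3)).reshape(*T.shape,2).astype(np.float32)
    return cv2.remap(cv2.cvtColor(im,cv2.COLOR_RGB2GRAY),uv[...,0],uv[...,1],cv2.INTER_LINEAR).astype(float)
th=np.arange(110,250,.1)
def dip(p,lo,hi):
    g=gaussian_filter1d(p,4)-gaussian_filter1d(p,35); g[(th<lo)|(th>hi)]=99
    i=g.argmin();k=slice(max(i-12,0),i+13);w=np.clip(-g[k],0,None);return (th[k]*w).sum()/w.sum(),g[i]
for n in sys.argv[1:]:
    im=manip.get_image(n)
    tab=dip(polar(n,im,np.arange(91,108,.5),.031,th).mean(1),130,152)
    tab2=dip(polar(n,im,np.arange(89,98,.5),.031,th).mean(1),130,152)
    ix=dip(polar(n,im,np.arange(62,84,.5),.032,th).mean(1),120,240)
    ix2=dip(polar(n,im,np.arange(76,85,.5),.032,th).mean(1),120,240)
    print(n,"tab",np.round(tab,2),np.round(tab2,2),"index",np.round(ix,2),np.round(ix2,2),"left %.2f %.2f"%(ix[0]-tab[0],ix2[0]-tab2[0]))
E
python3 ang.py wrist top
```

```text
t 7.35 pos [0.4856 0.0212 0.0744] yaw -23.5 ang -90.0 rad 64.2 q [ 0.001  0.979 -0.204  0.009] F [-0.9 -0.9  0.6]
wrist tab [140.77 -76.64] [140.77 -60.85] index [ 161.78 -109.56] [ 161.75 -103.11] left 21.01 20.98
top tab [139.61 -16.64] [133.74 -12.1 ] index [160.19 -42.41] [160.32 -40.8 ] left 20.58 26.58
```

Request:
send_rows --plan '[{"linear":[-0.0042,0.0011,0.0002],"delta_rot":[0,-0.2,2.6],"fingers":0},{"linear":[-0.0042,0.0011,0.0002],"delta_rot":[0,-0.2,2.6],"fingers":0},{"linear":[-0.0042,0.0011,0.0002],"delta_rot":[0,-0.2,2.6],"fingers":0},{"linear":[-0.0042,0.0011,0.0002],"delta_rot":[0,-0.2,2.6],"fingers":0},{"linear":[-0.003,0.001,0.0002],"delta_rot":[0,-0.2,2],"fingers":0},{"linear":[0,0,0],"delta_rot":[0,0,0],"fingers":0}]'

```text
clock: 7.95
position: [0.4699, 0.0242, 0.0739]
ee_rot: [-0.002, 0.951, -0.309, 0.005]
contact_force: [-0.1, -0.6, -0.1]
width: -0.0003
```

```bash
python3 ang.py wrist
```

```text
t 7.95 pos [0.4699 0.0242 0.0739] yaw -35.9 ang -104.4 rad 63.2 q [-0.002  0.951 -0.309  0.005] F [-0.1 -0.6 -0.1]
wrist tab [140.83 -79.45] [140.83 -63.43] index [ 147.8 -110.1] [ 147.77 -103.03] left 6.97 6.94
```

Request:
send_rows --plan '[{"linear":[-0.003,0.0008,0],"delta_rot":[0,0,1.5],"fingers":0},{"linear":[-0.002,0.0005,0],"delta_rot":[0,0,1],"fingers":0},{"linear":[-0.0015,0.0003,0],"delta_rot":[0,0,0],"fingers":0},{"linear":[0,0,0],"delta_rot":[0,0,0],"fingers":0}]'

```text
clock: 8.33
position: [0.4656, 0.0264, 0.074]
ee_rot: [-0.002, 0.945, -0.327, 0.006]
contact_force: [-0.1, -0.8, 0.4]
width: 0.0001
```

```bash
python3 ang.py wrist
```

```text
t 8.3333 pos [0.4656 0.0264 0.074 ] yaw -38.2 ang -108.8 rad 62.4 q [-0.002  0.945 -0.327  0.006] F [-0.1 -0.8  0.4]
wrist tab [140.79 -78.89] [140.8  -62.59] index [ 143.52 -110.87] [ 143.46 -105.82] left 2.73 2.66
```

Request:
send_rows --plan '[{"linear":[-0.0015,0.0003,0],"delta_rot":[0,0,0.5],"fingers":0},{"linear":[-0.0012,0.0003,0],"delta_rot":[0,0,0],"fingers":0},{"linear":[0,0,0],"delta_rot":[0,0,0],"fingers":0},{"linear":[0,0,0],"delta_rot":[0,0,0],"fingers":0}]'

```text
clock: 8.72
position: [0.4637, 0.0276, 0.074]
ee_rot: [-0.002, 0.944, -0.331, 0.007]
contact_force: [0.9, -0.5, -0.2]
width: 0.0
```

```bash
python3 ang.py wrist
```

```text
t 8.7167 pos [0.4637 0.0276 0.074 ] yaw -38.6 ang -110.8 rad 61.9 q [-0.002  0.944 -0.331  0.007] F [ 0.9 -0.5 -0.2]
wrist tab [140.84 -79.19] [140.84 -62.76] index [ 141.53 -110.32] [ 141.48 -106.16] left 0.68 0.64
```

Request:
send_rows --plan '[{"linear":[-0.0009,0.0002,0],"delta_rot":[0,0,0],"fingers":0},{"linear":[0,0,0],"delta_rot":[0,0,0],"fingers":0},{"linear":[0,0,0],"delta_rot":[0,0,0],"fingers":0}]'

```text
clock: 9.02
position: [0.463, 0.028, 0.074]
ee_rot: [-0.002, 0.944, -0.331, 0.007]
contact_force: [0.8, -0.7, 0.7]
width: -0.0001
```

```bash
python3 ang.py wrist
```

```text
t 9.0167 pos [0.463 0.028 0.074] yaw -38.6 ang -111.6 rad 61.7 q [-0.002  0.944 -0.331  0.007] F [ 0.8 -0.7  0.7]
wrist tab [140.84 -79.24] [140.84 -63.44] index [ 140.78 -110.47] [ 140.71 -106.17] left -0.05 -0.13
```

Aligned to about 0.1°. I'll back straight away from the post, then go up.

Request:
send_rows --plan '[{"linear":[0.004,0.0005,0],"delta_rot":[0,0,0],"fingers":0},{"linear":[0.006,0.001,0],"delta_rot":[0,0,0],"fingers":0},{"linear":[0.006,0.001,0],"delta_rot":[0,0,0],"fingers":0},{"linear":[0,0,0],"delta_rot":[0,0,0],"fingers":0},{"linear":[0,0,-0.02],"delta_rot":[0,0,0],"fingers":0},{"linear":[0,0,-0.035],"delta_rot":[0,0,0],"fingers":0},{"linear":[0,0,-0.035],"delta_rot":[0,0,0],"fingers":0},{"linear":[0,0,-0.035],"delta_rot":[0,0,0],"fingers":0},{"linear":[0,0,-0.025],"delta_rot":[0,0,0],"fingers":0},{"linear":[0,0,0],"delta_rot":[0,0,0],"fingers":0},{"linear":[0,0,0],"delta_rot":[0,0,0],"fingers":0}]'

```text
clock: 9.98
position: [0.4714, 0.0141, 0.2288]
ee_rot: [-0.002, 0.943, -0.332, 0.001]
contact_force: [0.3, 0.6, 0.5]
width: -0.0002
```

```bash
python3 ang.py wrist top
python3 - <<'E'
from h import *
im=manip.get_image("wrist"); t=manip.get_image("top")
w=warp("wrist",im,.4857,.0854,.13,.032,400);w2=warp("top",t,.4857,.0854,.2,.02,400)
cv2.imwrite("pics/p5.png",np.hstack([w,w2])[...,::-1])
E
```

```text
t 9.9833 pos [0.4714 0.0141 0.2288] yaw -38.8 ang -101.3 rad 72.7 q [-0.002  0.943 -0.332  0.001] F [0.3 0.6 0.5]
wrist tab [140.6  -76.46] [140.59 -62.77] index [ 140.47 -112.14] [ 140.4  -105.05] left -0.13 -0.20
top tab [139.61 -16.57] [133.75 -12.36] index [139.   -41.63] [139.18 -41.66] left -0.61 5.43
```

View pics/p5.png

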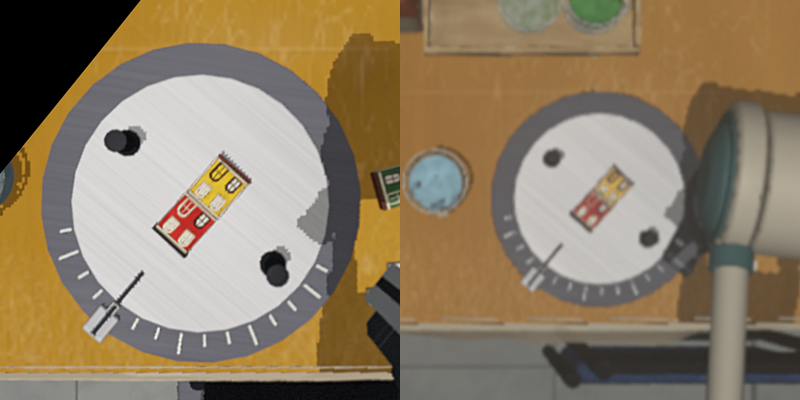

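The index line runs straight into the tab line at (118–142, 272–305). The tile is still central, the bystanders are in place, and the hand is clear at 0.20 m tip height.

```bash
python3 -c "
from rig import manip
print(manip.sign_off())"
```

```text
the job is handed in; nothing more can be done
None
```

I turned the disc about 116° clockwise by pushing post_b sideways with the closed fingertips. I gripped nothing, then backed off and raised the hand clear.

- **Alignment:** after the retreat, the wrist camera put the index line within about 0.1–0.2° of the tab line, very slightly past it.
- **Disagreement:** the coarse top camera gave −0.6° along the whole line. Its second reading, at the tab's inner end, was +5.4°, and I discounted it because the tab shows only faintly there and that reading had already been wrong earlier.
- **Surroundings:** the last picture shows the tile still in the middle of the disc, turned with it. The pot and paint tray look unmoved, as does the part of the green tile that shows. The clay cross and the rest of the green tile were hidden behind the arm in that picture. I did not picture the house or the bottle again, but the hand never worked near them.
- **Force and time:** the force readings between moves were about 1–2 N, and the last reading before hand-in was at about 10 s of the 48 s allowed.

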